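Free the jammed slide tray and put it under the microscope

TASK

The slide tray lies askew in the white box with two corners caught under the blue corner plates: turn it parallel to the box's long walls so that its corners come free, lift it out and set it down on the green mat, letting go of it. Then lay it flat on the microscope's stage (held by one end, it goes in under the head), centred under the objective and lengthwise from front to back, and let go. Keep the tray near level and set it down gently all along, do not lean on the microscope, and leave the red squeeze bottle, the amber jar and the petri dishes standing where they are.

Things in the scene. Friction and masses are not known exactly. Their poses are not given: they have to be found in the camera images.
- tray_center (a point): loose slide tray: aluminium slab 180 (x) x 50 (y) x 18 mm (z), 0.12 to 0.25 kg, two glass slides on top; a red bar handle 40 (x) x 12 (y) mm in its middle rises 40 mm above the slab's top. Point: the slab's centre, 9 mm above its underside; x lengthwise, z up; both ends alike. Starts flat on the box's floor, 0.36 to 0.49 rad anticlockwise from above from the box's x axis
- box: white open box, fixed, outside 208 (x) x 148 (y) x 60 mm high, walls and floor 4 mm. Origin: centre of the underside; x along the long walls. Blue 4 mm plates fixed over its four inner corners, undersides 28 mm above the bench, each 52 to 100 mm from the centre in x and 33 to 70 mm in y. The tray passes up between them only when parallel to x and near the middle
- mat: thin green mat fixed on the bench, 200 (x) x 120 (y) x 3 mm. Origin: centre of the underside
- stage_spot (a point): point on the microscope's flat stage (45 mm above the bench) straight below the objective; x from its front (130 mm to the foot's front edge) to its column (92 mm behind the point), z up. Stage 150 mm wide. The black objective, 68 mm across, hangs 90 mm above the point, under a 90 mm wide head up to 0.33 m above the bench: no gripper can come down there from above. Fixed
- bottle_mid (a point): red squeeze bottle with white nozzle, loose, 60 mm across, 170 mm high, leave alone; the point is half-way up on its axis
- jar_mid (a point): amber jar with white cap, loose, 56 mm across, 80 mm high, leave alone; the point is half-way up on its axis
- petri_mid (a point): two stacked petri dishes, loose as one piece, 90 mm across, 30 mm high, leave alone; the point is half-way up on their axis
Not all that is in view belongs to the job. Of the things shaped like the part that bears tray_center, the aluminium one is meant. Of the things that look like the mat, the smaller one is meant.

How it is judged:
On the way, in this order (a step that is already met when the one before it is completed fails the run):
1. the tray lies parallel to the box's long walls, still down in the box (angle between the x axis of tray_center and the x axis of box, either way round below 0.14 rad and z of tray_center in the frame of box below 0.03 m and horizontal distance between tray_center and box below 0.03 m), for 0.1 s.
2. the tray rests on the green mat, let go (horizontal distance between tray_center and mat below 0.07 m and height (world z) of tray_center below 0.018 m and angle between tray_center's own z axis and vertical below 0.06 rad and contact force between the fingers and tray below 0.1 N), for 0.2 s.
At the end, for the whole second after the job is handed in: the tray lies still and flat on the microscope's stage, its centre within 15 mm of the point below the objective, its length within 0.15 rad of front to back (horizontal distance between tray_center and stage_spot below 0.015 m and angle between the x axis of tray_center and the x axis of stage_spot, either way round below 0.15 rad and z of tray_center in the frame of stage_spot between 0.004 and 0.014 m and angle between tray_center's own z axis and vertical below 0.05 rad and linear speed of tray below 0.02 m/s); the robot touches nothing.
It fails at once if the tray tipped more than 0.4 rad from level (angle between tray_center's own z axis and vertical above 0.4 rad).
It fails at once if the tray dropped or banged down (moving faster than 0.5 m/s within 8 mm of resting on mat or stage) ((horizontal distance between tray_center and mat below 0.1 m and z of tray_center in the frame of mat below 0.02 m and linear speed of tray above 0.5 m/s) or (horizontal distance between tray_center and stage_spot below 0.1 m and z of tray_center in the frame of stage_spot below 0.017 m and linear speed of tray above 0.5 m/s)).
It fails at once if the robot pushed the microscope with more than 20 N (contact force between any of the arm, the fingers and microscope above 20 N).
It fails at once if the squeeze bottle, jar or petri dishes shifted by more than 15 mm or tipped (distance of any of bottle_mid, jar_mid, petri_mid from where it was at the start of the episode above 0.015 m).
It also fails if it takes over 72 s, if anything falls off the work surface, if the arm or the gripper's body presses on something with over 40 N, if the wrist force passes 120 N, or if a joint passes its speed limit or range.

ROBOT

A 6-joint arm with a two-finger parallel gripper is mounted at the origin on the work surface. World frame = base frame: x ahead of the robot, y to its left, z up, the work surface at z = 0. Lengths are in m, angles in rad, forces in N, time in s.
With the tool pointing down it reaches from about 0.275 to 0.825 m from the base axis. Payload 4.9 kg.
Tool frame: the origin (TCP) lies midway between the tips of the shut fingers; the grasp point (between the pads) lies 19 mm behind it (bot.grip_depth is the distance from the TCP to the grasp point, in m); z points along the fingers, y is the line along which they close (so a half turn about z gives the same grasp; the last joint's range is limited). The gripper opens to 85 mm and grips with 20 to 120 N. Pads are 22 mm wide; open, the fingers measure 114 mm over their backs; the gripper's body (76 mm by 85 mm) begins 54 mm behind the grasp point. The pads swing forward as they close: fully open they stand 13 mm farther back than shut.
Start: joints at [-1.259, 0.326, -0.193, 1.052, 0, 1.437], TCP at [0.237, -0.496, 0.231] pointing down, gripper open.
Joint ranges: [-2.65, 2.65], [-0.97, 1.79], [-1.3, 1.35], [-1.93, 2.1], [-1.47, 1.37], [-3.14, 3.14]. Speed limits (rad/s): [2.57, 2.57, 3.14, 3.14, 3.14, 3.14].

INTERFACE

Orientations are given as a unit quaternion [w, x, y, z].
In Python, from cell import bot gives the robot as it stands. Calls block until the motion is done:
- bot.move_pose(position, orientation): joint-space move of the TCP to a pose.
- bot.move_linear(position, speed=0.15, rotation=None, until_force=None): straight line of the TCP; rotation=None keeps the orientation; speed is the mean speed in m/s. With until_force (N) it stops when the force on the tool has changed by that much, and returns True; else False.
- bot.goto_joints(angles): joint-space move.
- bot.set_gripper(opening, grasp_force=None): opening from 0.0 (shut) to 1.0 (fully open); grasp_force is the grip in N (None keeps the last); returns when the fingers have stopped.
- bot.wait(seconds).
- bot.solve_ik(position, orientation): joint angles nearest the present ones, or None.
- bot.camera(name): name is "scene" or "top" or "wrist"; returns the picture (420x560x3 uint8, red, green, blue); there is no depth.
- bot.calibration(name): a dict with "mtx" (3x3 intrinsics, pixels), "k1" (the pictures are not rectified: a ray, as slopes to the right and down, at radius r is drawn at 1 + k1 r^2 times it, then the intrinsics apply), "extrinsics" (4x4, takes a point from world to camera coordinates); the wrist camera has in their place "hand_eye" (4x4, takes a point from camera to tool coordinates, whose origin is the TCP and whose axes are the flange's). Camera axes: x right, y down, z forward; pixel columns grow to the right and rows downward; lengths in m; the calibration is good to about 2 mm. A picture is of the moment at which its call begins: read the wrist's pose just before it. calibration takes no time and is no camera call.
A pose or a line that the arm cannot do raises bot.PlanningError and nothing moves.
- bot.close_job(): hands the job in; it is judged then, once.
Trained networks look in the newest picture that a camera, given by its name, has taken for a name from the list of things; names that differ only in an ending like _2 or _b are one class to them, and where a whole thing is asked for, a point or a joint stands for the part that bears it (a point fixed in the world has none). Each returns a list of dicts, best first, with "confidence" (0 to 1); they miss things now and then, are a little off and sometimes report something else, mostly with a low value. They report only what shows in the picture. A call takes as long as a camera call. They do not tell look-alikes from the thing itself.
- bot.search_frame(camera, thing): "bbox" ([left, top, width, height] in pixels, round what is visible of it).
Readings, each from a call of its own:
- bot.read_clock(): time.
- bot.read_joint_positions(): joint angles.
- bot.read_joint_vel(): joint speeds.
- bot.read_joint_efforts(): joint torques, N m.
- bot.read_position(): TCP position.
- bot.read_tool_rot(): TCP orientation.
- bot.read_ft_force(): force on the tool from outside, world axes, zero at the start.
- bot.read_moment(): the same for the moment, N m.
- bot.read_gripper_width(): opening from 0.0 (shut) to 1.0 (fully open).
- bot.read_finger_force(): force on a finger pad.
Only numpy, scipy, OpenCV 4.12 (cv2) and the standard library are available. Lean on these libraries where they do the work, as an engineer would, in place of code of your own. Each camera call takes 0.05 s, during which the arm holds its last target. There are 200 camera calls.

## Working session

There is one attempt and no reset: what is moved stays moved. The work goes in short steps, each a Python script; the robot and the scene stay as the last script left them, time stands still between calls to the robot, and variables do not carry over. Pictures are saved under pics/ and viewed, at most 10 in all, crops included, and the job is handed in when it is done.

```bash
ls; mkdir -p pics; python3 - <<'E'
from cell import bot
import cv2,numpy as np
ims=[bot.camera(n) for n in("scene","top")]
for n,im in zip(("scene","top"),ims):
    cv2.imwrite(f"pics/{n}0.png",im[:,:,::-1])
    c=bot.calibration(n);print(n,np.round(c["mtx"],1).tolist(),c["k1"],np.round(c["extrinsics"],3).tolist())
    for t in("tray_center","box","mat","stage_spot","bottle_mid","jar_mid","petri_mid"):
        print(t,[(np.round(d["bbox"]).tolist(),round(d["confidence"],2)) for d in bot.search_frame(n,t)])
print(np.round(bot.calibration("wrist")["hand_eye"],3).tolist(),bot.read_tool_rot(),bot.read_clock())
E
```

```text
pics
scene [[388.2, 0.0, 276.2], [0.0, 388.2, 209.1], [0.0, 0.0, 1.0]] -0.09053194678605181 [[-0.288, 0.957, -0.022, 0.128], [0.598, 0.162, -0.785, -0.243], [-0.748, -0.239, -0.619, 1.234], [0.0, 0.0, 0.0, 1.0]]
tray_center [([388.0, 163.0, 23.0, 38.0], 0.8), ([230.0, 233.0, 64.0, 71.0], 0.72), ([384.0, 218.0, 48.0, 51.0], 0.64), ([378.0, 306.0, 80.0, 96.0], 0.55)]
box [([368.0, 195.0, 86.0, 102.0], 0.66)]
mat [([227.0, 231.0, 70.0, 72.0], 0.64), ([176.0, 143.0, 67.0, 56.0], 0.57)]
stage_spot [([32.0, 139.0, 159.0, 163.0], 0.68)]
bottle_mid [([240.0, 273.0, 35.0, 86.0], 0.62)]
jar_mid [([167.0, 288.0, 41.0, 54.0], 0.59)]
petri_mid [([260.0, 195.0, 37.0, 35.0], 0.76)]
top [[495.7, 0.0, 279.0], [0.0, 495.7, 211.6], [0.0, 0.0, 1.0]] 0.03397172696032656 [[-0.012, -1.0, 0.011, 0.021], [-0.998, 0.011, -0.065, 0.504], [0.065, -0.012, -0.998, 1.337], [0.0, 0.0, 0.0, 1.0]]
tray_center [([155.0, 190.0, 40.0, 71.0], 0.93), ([170.0, 280.0, 25.0, 71.0], 0.88), ([144.0, 106.0, 42.0, 65.0], 0.57)]
box [([142.0, 181.0, 64.0, 85.0], 0.92)]
mat [([250.0, 144.0, 58.0, 81.0], 0.69), ([327.0, 236.0, 89.0, 117.0], 0.66)]
stage_spot [([153.0, 192.0, 43.0, 66.0], 0.67), ([340.0, 87.0, 85.0, 133.0], 0.55)]
bottle_mid [([247.0, 99.0, 24.0, 32.0], 0.94)]
jar_mid [([292.0, 102.0, 26.0, 31.0], 0.78)]
petri_mid [([272.0, 223.0, 28.0, 31.0], 0.75)]
[[-0.0, -0.955, -0.295, 0.076], [1.0, -0.001, 0.001, 0.0], [-0.001, -0.295, 0.955, -0.142], [0.0, 0.0, 0.0, 1.0]] [ 4.58084271e-05  9.75260593e-01  2.21058306e-01 -7.63999550e-06] 0.8
```

View pics/scene0.png

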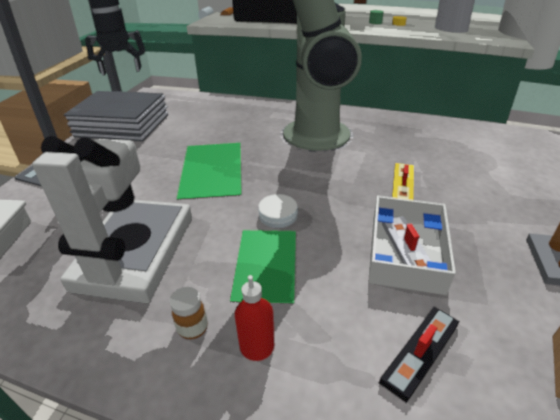

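View pics/top0.png

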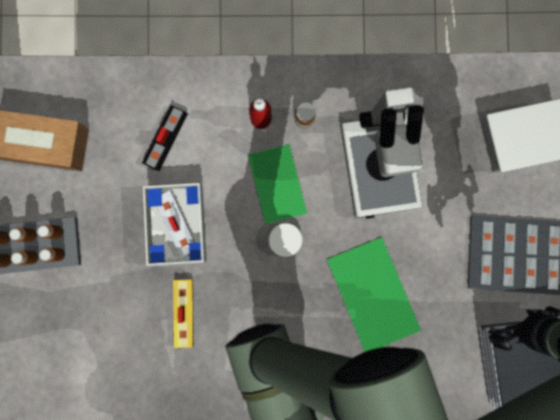

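The scene view shows the microscope at left with its front facing the base, and the small mat at (267,265) beside the bottle. The top view shows the aluminium tray in the box at (175,222), the small mat at (277,184), the petri dishes at (285,240), the bottle at (260,112), the jar at (305,113) and the scope head at (400,150). The black and yellow trays and the larger mat are decoys.

I'll locate things coarsely from the top view, then look closer with the wrist camera.

```bash
cat > h.py <<'E'
from cell import bot
import cv2,numpy as np
from scipy.spatial.transform import Rotation as R
def quat(r): return r.as_quat(scalar_first=True)
def down(yaw,tilt=0,heading=0):
    """tool down; tool x at yaw; tilted so fingers point towards 'heading'"""
    r=R.from_euler('z',yaw)*R.from_euler('x',np.pi)
    ax=R.from_rotvec(-tilt*np.array([-np.sin(heading),np.cos(heading),0]))
    return quat(ax*r)
def ext(name):
    if name!="wrist": return bot.calibration(name)["extrinsics"]
    T=np.eye(4);T[:3,:3]=R.from_quat(bot.read_tool_rot(),scalar_first=True).as_matrix();T[:3,3]=bot.read_position()
    return np.linalg.inv(T@bot.calibration("wrist")["hand_eye"])
def rays(name,E,px):
    c=bot.calibration(name);K=c["mtx"];px=np.atleast_2d(px).astype(float)
    s=cv2.undistortPoints(px[:,None],K,np.array([c["k1"],0,0,0.]))[:,0]
    d=np.c_[s,np.ones(len(s))]@E[:3,:3]; return -E[:3,:3].T@E[:3,3],d
def at_z(name,E,px,z):
    o,d=rays(name,E,px); return o+d*((z-o[2])/d[:,2])[:,None]
def tri(obs): # [(name,E,px)...] least squares point
    A=np.zeros((3,3));b=np.zeros(3)
    for n,E,p in obs:
        o,d=rays(n,E,p);d=d[0]/np.linalg.norm(d[0]);M=np.eye(3)-np.outer(d,d);A+=M;b+=M@o
    return np.linalg.solve(A,b)
def proj(name,E,P):
    c=bot.calibration(name);P=np.atleast_2d(P).astype(float)
    return cv2.projectPoints(P,cv2.Rodrigues(E[:3,:3])[0],E[:3,3],c["mtx"],np.array([c["k1"],0,0,0.]))[0][:,0]
def red(im): 
    h=cv2.cvtColor(im,cv2.COLOR_RGB2HSV);return (((h[...,0]<6)|(h[...,0]>174))&(h[...,1]>170)&(h[...,2]>70)).astype(np.uint8)
def green(im):
    h=cv2.cvtColor(im,cv2.COLOR_RGB2HSV);return ((abs(h[...,0].astype(int)-65)<14)&(h[...,1]>120)&(h[...,2]>50)).astype(np.uint8)
def blobs(m,amin=30):
    n,l,s,c=cv2.connectedComponentsWithStats(m)
    return sorted([(int(s[i,4]),c[i],cv2.minAreaRect(np.argwhere(l==i)[:,::-1].astype(np.float32))) for i in range(1,n) if s[i,4]>=amin],key=lambda t:-t[0])
E
python3 - <<'E'
from h import *
im=bot.camera("top");E=ext("top");np.set_printoptions(precision=3,suppress=True)
for n,p,z in(("box",(173.5,224),.06),("handle",(174,224),.06),("bottle",(259,104),.15),("jar",(304.5,110),.08),("petri",(286,238),.03),
  ("foot fl",(359,217),.045),("foot fr",(420,208),.045),("back l",(344,122),.045)): print(n,at_z("top",E,[p],z)[0])
for a,c,r in blobs(green(im),400): print("green",a,at_z("top",E,cv2.boxPoints(r),.003)[:,:2].tolist(),at_z("top",E,[r[0]],.003)[0])
for a,c,r in blobs(red(im),15): print("red",a,c)
q=bot.read_joint_positions()
for p in([.42,.29,.38],[.40,-.2,.38],[.5,.07,.38]):
    print(bot.solve_ik(p,down(0)))
E
```

```text
box [0.472 0.293 0.06 ]
handle [0.472 0.292 0.06 ]
bottle [0.765 0.063 0.15 ]
jar [ 0.768 -0.054  0.08 ]
petri [ 0.432 -0.003  0.03 ]
foot fl [ 0.486 -0.198  0.045]
foot fr [ 0.508 -0.362  0.045]
back l [ 0.743 -0.163  0.045]
green 5932 [[0.37395101946667897, -0.11449722261653761], [0.43407836883005424, -0.266115693928201], [0.17714263813131442, -0.36478466489755307], [0.11871332239180754, -0.21503360043253747]] [ 0.275 -0.24   0.003]
green 2954 [[0.6644644831708962, 0.1005076942405094], [0.6931948890869138, -0.012971154293596153], [0.5015233116951368, -0.05987233149985155], [0.4734551865037723, 0.05279625448433237]] [0.583 0.02  0.003]
red 210 [258.31  115.452]
red 135 [161.607 135.296]
red 53 [180.528 314.377]
red 52 [173.442 223.385]
[ 0.46   0.197  0.011  1.384  0.    -2.682]
[-0.629  0.072 -0.136  1.363  0.     2.513]
[-0.007  0.186 -0.003  1.382  0.     3.134]
```

```bash
python3 - <<'E'
from h import *
import pickle
np.set_printoptions(precision=3,suppress=True)
D={}
def view(k,p,yaw):
    bot.move_pose(p,down(yaw)); bot.wait(.2); E=ext("wrist"); im=bot.camera("wrist"); D[k]=(E,im)
view("m1",[.40,-.30,.38],np.pi+.13); view("m2",[.48,-.18,.38],np.pi+.13)
view("mat",[.48,.02,.40],np.pi)
view("b1",[.41,.34,.28],np.pi); view("b2",[.41,.25,.28],np.pi)
pickle.dump(D,open("D.pkl","wb"));print(bot.read_clock())
top=np.hstack([D["m1"][1],D["m2"][1]]);bot_=np.hstack([D["b1"][1],D["b2"][1]])
cv2.imwrite("pics/m.png",cv2.resize(top,(800,300),interpolation=cv2.INTER_AREA)[:,:,::-1])
cv2.imwrite("pics/m1.png",D["m1"][1][:,:,::-1]);cv2.imwrite("pics/b1.png",D["b1"][1][:,:,::-1])
for k in("b1","b2"):
  for a,c,r in blobs(red(D[k][1]),100): print(k,a,c,cv2.boxPoints(r).tolist())
E
```

```text
7.3417
b1 685 [233.791 234.166] [[216.6000213623047, 219.20001220703125], [232.2000274658203, 211.4000244140625], [251.2000274658203, 249.4000244140625], [235.6000213623047, 257.20001220703125]]
b1 207 [268.097 389.483] [[258.55291748046875, 395.01177978515625], [262.2235107421875, 378.494140625], [277.36468505859375, 381.85882568359375], [273.694091796875, 398.37646484375]]
b1 120 [202.825   3.925] [[196.0, 0.0], [209.0, 0.0], [209.0, 8.0], [196.0, 8.0]]
b2 491 [313.717 235.147] [[299.10308837890625, 216.7319793701172], [309.587646484375, 212.0721893310547], [327.93817138671875, 253.36085510253906], [317.45361328125, 258.0206298828125]]
b2 157 [300.529   4.879] [[294.0, 0.0], [308.0, 0.0], [308.0, 15.0], [294.0, 15.0]]
b2 146 [335.267 388.815] [[325.3918762207031, 389.851318359375], [333.2297058105469, 378.87835693359375], [350.6351013183594, 391.310791015625], [342.7972717285156, 402.28375244140625]]
```

View pics/m1.png

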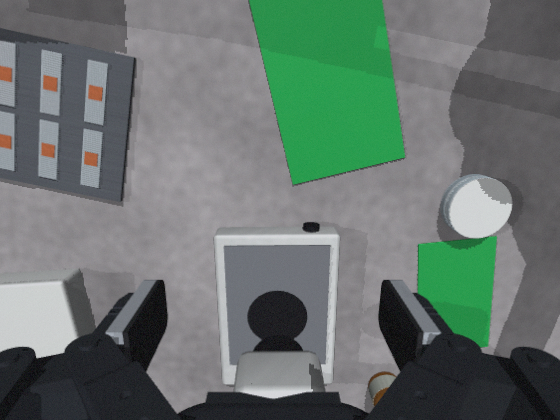

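View pics/b1.png

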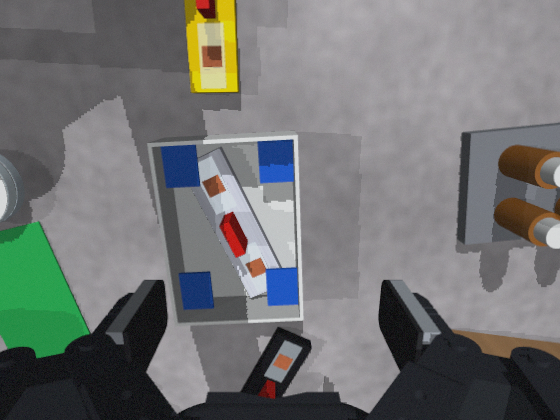

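m1 shows the scope foot with its front edge at row ~229, corners (217,231) and (339,227), and a dark disc on the stage at (277,317). b1 shows the tray diagonal in the box, its handle at (234,234), the plates at (181,166), (276,161), (197,290) and (283,286), and the box rim corners at (150,143), (297,136), (301,320) and (178,325).

```bash
python3 - <<'E'
from h import *
import pickle
np.set_printoptions(precision=4,suppress=True)
D=pickle.load(open("D.pkl","rb"))
cv2.imwrite("pics/m2.png",D["m2"][1][:,:,::-1])
def blue(im):
    h=cv2.cvtColor(im,cv2.COLOR_RGB2HSV);return ((abs(h[...,0].astype(int)-112)<12)&(h[...,1]>150)&(h[...,2]>50)).astype(np.uint8)
P={k:[(r[0]) for a,c,r in blobs(blue(D[k][1]),200)] for k in("b1","b2")}
pl=[]
for p in P["b1"]:
    g=at_z("wrist",D["b1"][0],[p],.032)[0]; q=proj("wrist",D["b2"][0],[g])[0]
    m=min(P["b2"],key=lambda t:np.hypot(*(np.array(t)-q)))
    X=tri([("wrist",D["b1"][0],p),("wrist",D["b2"][0],m)]); pl.append(X); print("plate",p,m,X)
pl=np.array(pl);print("mean",pl.mean(0))
for z in(.055,.06,.065):
    print("rim",z,at_z("wrist",D["b1"][0],[(150,143),(297,136),(301,320),(178,325)],z)[:,:2].tolist())
# handle height
print("handle",tri([("wrist",D["b1"][0],(233.8,234.2)),("wrist",D["b2"][0],(313.7,235.1))]))
for k in("b1","b2"):
  for a,c,r in blobs(red(D[k][1]),400):
    w=at_z("wrist",D[k][0],cv2.boxPoints(r),.055); e=[w[1]-w[0],w[2]-w[1]]; e=max(e,key=np.linalg.norm); print(k,np.arctan(e[1]/e[0]),w.mean(0))
E,im=D["mat"]
for a,c,r in blobs(green(im),1500): print("green",a,at_z("wrist",E,cv2.boxPoints(r),.003)[:,:2].tolist(),at_z("wrist",E,[r[0]],.003)[0])
for k in("m1","mat"):
  bot  # petri: bright round thing
E

```

```text
plate (275.644775390625, 161.04074096679688) (358.5, 162.0) [0.3957 0.3422 0.0325]
plate (180.0975341796875, 165.87808227539062) (261.91064453125, 166.62330627441406) [0.4012 0.2388 0.0295]
plate (281.8927917480469, 286.1412353515625) (355.5, 286.5) [0.5457 0.3497 0.0298]
plate (195.97438049316406, 290.0323791503906) (269.3924560546875, 291.0263977050781) [0.5508 0.2466 0.0307]
mean [0.4734 0.2943 0.0306]
rim 0.055 [[0.37392507231060435, 0.21701200134580584], [0.36751448213856597, 0.3630862742075206], [0.5763027990051248, 0.37138958846422476], [0.5828905446552174, 0.2283857752139028]]
rim 0.06 [[0.373407299790658, 0.21867672590601], [0.36708391619839853, 0.36276387474511584], [0.5730319774062598, 0.37095423471559613], [0.5795301065388119, 0.2298957764348204]]
rim 0.065 [[0.37288952727071173, 0.22034145046621412], [0.3666533502582311, 0.3624414752827111], [0.5697611558073947, 0.3705188809669675], [0.5761696684224062, 0.231405777655738]]
handle [0.4751 0.2958 0.0427]
b1 0.4179185706468037 [0.471  0.2974 0.055 ]
b2 0.4285018314042857 [0.471  0.2943 0.055 ]
green 13228 [[0.27255886923213735, -0.32998992956302303], [0.21860255216276905, -0.17511707649652242], [0.37412029602918867, -0.1146241770086877], [0.43964036943519835, -0.28165862601962155]] [ 0.3223 -0.2248  0.003 ]
green 9338 [[0.5008283698547772, -0.0628642756978797], [0.4729747763353813, 0.0523940142058278], [0.6644540619825692, 0.10273271074784812], [0.6986317877630979, -0.023982998878169716]] [0.5792 0.0164 0.003 ]
```

```bash
python3 - <<'E'
import pickle,cv2,numpy as np
D=pickle.load(open("D.pkl","rb"))
a=D["m2"][1][170:400];b=D["mat"][1]
cv2.imwrite("pics/m2mat.png",np.vstack([cv2.resize(a,(700,288)),cv2.resize(b,(400,300),interpolation=cv2.INTER_AREA)[:, :] if 0 else np.pad(cv2.resize(b,(400,300)),((0,0),(0,300),(0,0)))])[:,:,::-1])
E
```

```text
(no output)
```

View pics/m2mat.png

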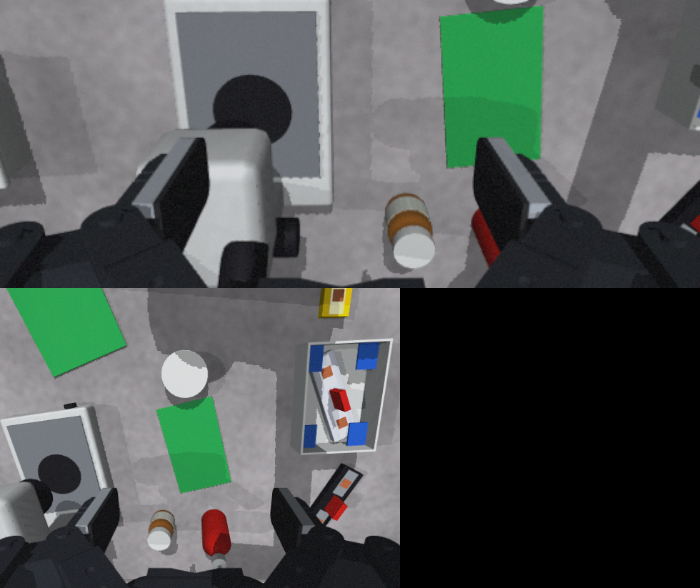

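The crop of m2 shows the stage disc at (202,258) in image pixels, and the mat view shows it at (84,260). The jar and the bottle stand beyond the mat's far end, and the petri dishes are at its near end.

```bash
python3 - <<'E'
from h import *
import pickle
np.set_printoptions(precision=4,suppress=True)
D=pickle.load(open("D.pkl","rb"))
def refine(k,p,w):
    im=D[k][1].astype(int);m=(im.max(2)<45).astype(np.uint8)
    x,y=p;n,l,s,c=cv2.connectedComponentsWithStats(m);i=l[y,x];return s[i]
def disc(k,p):
    im=cv2.cvtColor(D[k][1],cv2.COLOR_RGB2GRAY);print(k,im[p[1],p[0]],refine(k,p,0))
for k,p in(("m1",(277,317)),("m2",(202,258)),("mat",(84,260))):disc(k,p)
ob=[("wrist",D["m1"][0],(277,317)),("wrist",D["m2"][0],(202,258)),("wrist",D["mat"][0],(84,260))]
print("disc",tri(ob));
for o in ob: print(at_z(*o[:2],[o[2]],.045))
print("foot m1",at_z("wrist",D["m1"][0],[(217,231),(339,227),(224,247),(329,245),(231,362)],.045))
E=ext("top");print("disc top",at_z("top",E,[(380,163)],.045))
E0,im=D["mat"];print("petri",at_z("wrist",E0,[(185*1.4,(374-288)*1.4)],.03),"jar",at_z("wrist",E0,[(158*1.4,(540-288)*1.4)],.08))
from numpy import pi
for tilt in(.5,.7):
  for yaw in (.13,.5,-.25,-.6,-1.0,.25):
    h=yaw
    print(tilt,yaw,[None if (q:=bot.solve_ik([x,y,z],down(yaw+pi,tilt,h))) is None else np.round(q,2) for x,y,z in((.55,-.28,.055),(.50,0.03,.02))])
E
```

```text
m1 24 [ 248  291   59   60 2787]
m2 29 [ 168  230   65   54 2326]
mat 33 [  31  233   82   83 3236]
disc [ 0.6282 -0.2641  0.0432]
[[ 0.6282 -0.2644  0.045 ]]
[[ 0.6267 -0.2637  0.045 ]]
[[ 0.6271 -0.2627  0.045 ]]
foot m1 [[ 0.5037 -0.3649  0.045 ]
 [ 0.4761 -0.1984  0.045 ]
 [ 0.5262 -0.3531  0.045 ]
 [ 0.5042 -0.2074  0.045 ]
 [ 0.7176 -0.325   0.045 ]]
disc top [[ 0.6307 -0.2579  0.045 ]]
petri [[ 0.4278 -0.0004  0.03  ]] jar [[ 0.7631 -0.0598  0.08  ]]
0.5 0.13 [array([-0.78,  0.46, -0.67,  0.12,  0.39, -0.85]), array([-0.18,  0.37, -1.11, -0.39,  0.15, -0.27])]
0.5 0.5 [array([-0.83,  0.54, -0.49,  0.41,  0.48, -1.29]), array([-0.3 ,  0.39, -1.03, -0.2 ,  0.35, -0.74])]
0.5 -0.25 [array([-0.69,  0.42, -0.78, -0.09,  0.21, -0.39]), array([-0.02,  0.38, -1.09, -0.39, -0.11,  0.2 ])]
0.5 -0.6 [array([-0.59,  0.41, -0.8 , -0.14, -0.01,  0.01]), array([ 0.1 ,  0.41, -0.98, -0.22, -0.31,  0.64])]
0.5 -1.0 [array([-0.47,  0.44, -0.72, -0.04, -0.24,  0.47]), array([ 0.18,  0.47, -0.8 ,  0.1 , -0.46,  1.13])]
0.5 0.25 [array([-0.8 ,  0.48, -0.62,  0.21,  0.43, -0.99]), array([-0.22,  0.38, -1.09, -0.35,  0.22, -0.42])]
0.7 0.13 [array([-0.87,  0.48, -0.81, -0.15,  0.57, -0.87]), None]
0.7 0.5 [array([-0.92,  0.57, -0.56,  0.31,  0.69, -1.37]), array([-0.41,  0.48, -1.18, -0.56,  0.54, -0.78])]
0.7 -0.25 [array([-0.74,  0.45, -0.97, -0.49,  0.31, -0.39]), array([ 0.02,  0.53, -1.27, -0.91, -0.17,  0.2 ])]
0.7 -0.6 [array([-0.59,  0.45, -1.  , -0.58, -0.01,  0.01]), array([ 0.19,  0.5 , -1.11, -0.58, -0.48,  0.66])]
0.7 -1.0 [array([-0.42,  0.48, -0.89, -0.41, -0.36,  0.47]), array([ 0.29,  0.54, -0.84, -0.04, -0.67,  1.21])]
0.7 0.25 [array([-0.89,  0.5 , -0.74, -0.01,  0.63, -1.03]), array([-0.3 ,  0.51, -1.28, -0.84,  0.34, -0.44])]
```

```bash
python3 - <<'E'
from h import *
np.set_printoptions(precision=4,suppress=True)
pi=np.pi
q=down(.42+pi)
bot.set_gripper(.5)
bot.move_pose([.475,.296,.14],q)
print(bot.move_linear([.475,.296,.034],.12,until_force=8),bot.read_position())
bot.set_gripper(0,60); print(bot.read_gripper_width(),bot.read_finger_force(),bot.read_ft_force())
bot.move_linear([.475,.296,.036],.02)
bot.move_linear([.4734,.295,.036],.01,rotation=down(.05+pi))
bot.wait(.3); print(bot.read_ft_force(),bot.read_moment(),bot.read_clock())
cv2.imwrite("pics/rot.png",bot.camera("wrist")[:,:,::-1])
cv2.imwrite("pics/rott.png",cv2.resize(bot.camera("top")[170:280,110:240],None,fx=4,fy=4)[:,:,::-1])
E
```

```text
False [0.4757 0.2963 0.0349]
0.13152612909055927 59.009835720062256 [-0.6029  0.1226  5.8321]
[-0.9201 -0.0136 -1.4716] [-0.0231 -0.0291 -0.0152] 11.0
```

View pics/rot.png

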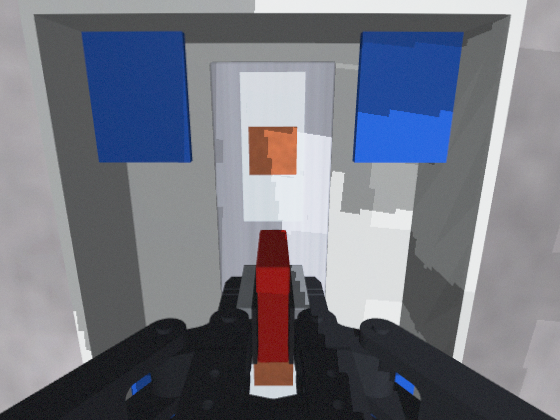

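The picture shows the tray parallel in the box, with its edges at columns 211 and 335 midway between the plates' inner edges (190 and 355). Next I lift it and set it on the mat.

```bash
python3 - <<'E'
from h import *
np.set_printoptions(precision=4,suppress=True)
pi=np.pi
print(bot.move_linear([.4734,.295,.075],.05,until_force=8))
print(bot.read_ft_force(),bot.read_position())
bot.move_linear([.4734,.295,.17],.15)
bot.move_linear([.605,.035,.15],.2,rotation=down(-.6+pi))
bot.move_linear([.605,.035,.05],.12)
print(bot.move_linear([.605,.035,.030],.025,until_force=3),bot.read_position())
bot.set_gripper(.45); bot.wait(.3)
bot.move_linear([.605,.035,.15],.15)
bot.move_pose([.52,.02,.25],down(-.6+pi)); bot.wait(.2)
import pickle
E=ext("wrist");im=bot.camera("wrist");pickle.dump((E,im),open("W.pkl","wb"))
cv2.imwrite("pics/w1.png",im[:,:,::-1]);print(bot.read_clock())
E
```

```text
False
[-0.0177  0.1442 -1.4531] [0.4732 0.2949 0.0748]
True [0.605  0.0351 0.0337]
18.4917
```

View pics/w1.png

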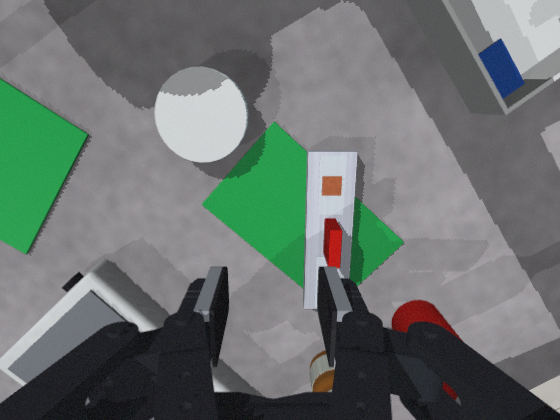

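The tray lies flat on the mat, with its near end at row 152 (columns 308–357) and its handle at (333,245). I'll take the near end's position from this.

```bash
python3 - <<'E'
from h import *
import pickle
np.set_printoptions(precision=4,suppress=True)
E,im=pickle.load(open("W.pkl","rb"))
w=at_z("wrist",E,[(308,152),(357,152),(304,308)],.021);print(w)
n=(w[0]+w[1])/2;u=np.array([np.cos(-.6),np.sin(-.6),0]);print("near",n,"centre",n+.09*u, "expected",np.array([.605,.035])-.09*u[:2],np.linalg.norm(w[1]-w[0]))
v=w[1]-w[0];print("yaw from end",np.arctan2(v[1],v[0])-np.pi/2)
v=w[2]-w[0];print("yaw from side",np.arctan2(v[1],v[0]))
g=cv2.cvtColor(im,cv2.COLOR_RGB2GRAY)
print(g[170,295:375].tolist())
print(g[140:165,345].tolist())
for a,c,r in blobs(red(im),200): print(c,at_z("wrist",E,[c],.04))
E
```

```text
[[ 0.5166  0.065   0.021 ]
 [ 0.5443  0.1056  0.021 ]
 [ 0.6635 -0.035   0.021 ]]
near [0.5304 0.0853 0.021 ] centre [0.6047 0.0345 0.021 ] expected [0.5307 0.0858] 0.049242819170194546
yaw from end -0.5989534024624007
yaw from side -0.5974529820944346
[111, 113, 115, 112, 113, 113, 112, 117, 114, 115, 117, 120, 116, 186, 195, 196, 195, 197, 200, 198, 206, 204, 204, 202, 194, 206, 209, 205, 206, 205, 207, 208, 206, 204, 207, 206, 207, 204, 206, 207, 205, 205, 207, 206, 206, 207, 209, 208, 206, 207, 203, 196, 193, 194, 196, 195, 191, 192, 189, 188, 191, 116, 83, 82, 84, 82, 83, 84, 81, 126, 131, 131, 128, 135, 132, 133, 132, 130, 136, 145]
[131, 131, 133, 131, 129, 130, 131, 131, 128, 129, 127, 137, 200, 201, 202, 203, 208, 208, 207, 206, 207, 206, 207, 207, 208]
[417.7936 315.9297] [[0.7319 0.0678 0.04  ]]
[332.4601 242.2811] [[0.6052 0.0357 0.04  ]]
```

```bash
cat >> h.py <<'E'
TILT=.5; DT=.0815   # tilt of the tool; TCP this far in front of the tray's centre
def end_pose(c,yaw,z,back=0,tilt=TILT):
    u=np.array([np.cos(yaw),np.sin(yaw),0]);t=np.sin(tilt)*u-np.array([0,0,np.cos(tilt)])
    return np.array([*c[:2],z])-DT*u-back*t, down(yaw+np.pi,tilt,yaw)
E
python3 - <<'E'
from h import *
np.set_printoptions(precision=4,suppress=True)
C=(.6048,.035);Y=-.6
bot.set_gripper(.9)
bot.move_pose(*end_pose(C,Y,.008,.10))
print(bot.move_linear(end_pose(C,Y,.008)[0],.08,until_force=6),bot.read_position(),end_pose(C,Y,.008)[0],bot.read_ft_force())
bot.set_gripper(0,100);print(bot.read_gripper_width(),bot.read_finger_force(),bot.read_ft_force(),bot.read_position())
p=end_pose(C,Y,.008)[0]
bot.move_linear(p+[0,0,.03],.04);print(bot.read_ft_force(),bot.read_moment())
bot.wait(.2)
import pickle
E=ext("wrist");im=bot.camera("wrist");s=bot.camera("scene");pickle.dump((E,im,s),open("W2.pkl","wb"))
s=cv2.resize(s[180:360,190:350],(400,450));im=cv2.resize(im,(400,300));im=np.pad(im,((0,150),(0,0),(0,0)))
cv2.imwrite("pics/w2.png",np.hstack([im,s])[:,:,::-1]);print(bot.read_clock())
E
```

```text
False [0.5377 0.0812 0.0084] [0.5375 0.081  0.008 ] [ 0.2072 -0.4707  0.4465]
0.5517442708864686 100.95153450965881 [-3.9092  2.1161  8.5857] [0.5379 0.0811 0.009 ]
[-0.6476 -0.0688 -1.1234] [ 0.4726  0.6059 -0.0428]
22.8417
```

View pics/w2.png

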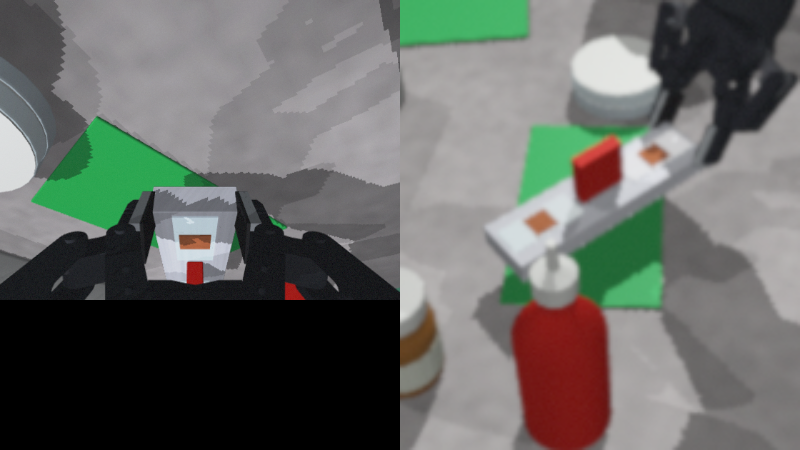

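The tray is held at its end and lifted. Its labels are at scene pixels (246,269) and (291,242). I'll check the sag by intersecting the label rays with the tray's vertical plane.

```bash
python3 - <<'E'
from h import *
import pickle
np.set_printoptions(precision=4,suppress=True)
_,_,s=pickle.load(open("W2.pkl","rb"));E=ext("scene")
h=cv2.cvtColor(s,cv2.COLOR_RGB2HSV);o=((h[...,0]>6)&(h[...,0]<16)&(h[...,1]>110)&(h[...,2]>60)).astype(np.uint8);o[:225]=0;o[290:]=0;o[:,:230]=0;o[:,310:]=0
B=blobs(o,8);n=np.array([np.sin(.6),np.cos(.6),0]);c=np.array([.6048,.035,0])
for a,p,r in B+[(0,blobs(red(s)[225:285,250:290],20)[0][1]+[250,225],0)]:
    C,d=rays("scene",E,p);t=((c-C)@n)/(d@n);X=C+d[0]*t;print(a,p,X,(X-c)@[np.cos(.6),-np.sin(.6),0])
E
```

```text
44 [245.8864 268.4091] [0.6499 0.0041 0.0464] 0.054687311564874296
35 [290.9714 241.3429] [0.5592 0.0662 0.0486] -0.05530830412065403
9 [273.8889 235.4444] [0.5939 0.0425 0.0891] -0.013237834693911502
0 [268.3112 247.3112] [0.6056 0.0345 0.0672] 0.0009489662260729704
```

```bash
python3 - <<'E'
from h import *
np.set_printoptions(precision=4,suppress=True)
S=np.array([.6275,-.2635]);Y=.15;u=np.array([np.cos(Y),np.sin(Y)])
W=[((.6048,.035),-.6,.12),((.47,-.03),-.3,.13),(S-.19*u,Y,.12),(S-.19*u,Y,.066),(S,Y,.066)]
for w in W: 
    q=bot.solve_ik(*end_pose(*w)); print(None if q is None else np.round(q,2))
for w in W[:4]:
    p,r=end_pose(*w); bot.move_linear(p,.13,rotation=r)
bot.wait(.3);print(bot.read_ft_force(),bot.read_clock())
im=bot.camera("wrist");s=bot.camera("scene");t=bot.camera("top")
s=cv2.resize(s[110:310,20:250],(460,400));t=cv2.resize(t[70:270,300:470],(340,400))
cv2.imwrite("pics/w3.png",np.hstack([s,t])[:,:,::-1])
E
```

```text
[ 0.21  0.26 -0.76  0.19 -0.35  0.74]
[-0.15 -0.13 -1.19  0.02 -0.07  0.14]
[-1.18  0.2  -0.82  0.42  0.48 -1.29]
[-1.18  0.31 -0.88  0.25  0.48 -1.29]
[-0.78  0.44 -0.67  0.15  0.4  -0.87]
[ 0.1122 -0.3048 -1.5251] 28.4083
```

View pics/w3.png

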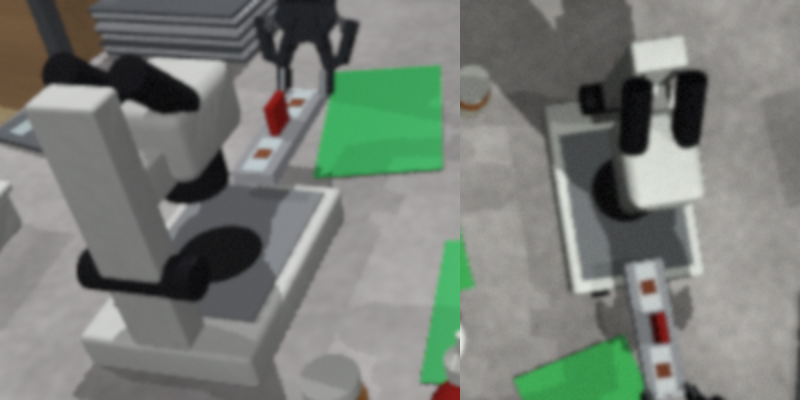

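The tray is in front of the stage and aimed at the disc. Before going in I'll check that the disc really lies straight below the objective, whose underside is at about scene pixel (118,202).

```bash
python3 - <<'E'
from h import *
import pickle
np.set_printoptions(precision=4,suppress=True)
D=pickle.load(open("D.pkl","rb"));E=ext("scene")
P=[.6275,-.2635,.135];P0=[.6275,-.2635,.045]
print("scene obj",proj("scene",E,[P,P0]),"mat view",proj("wrist",D["mat"][0],[P,P0]))
a=np.linspace(0,2*np.pi,12,endpoint=False)
im=bot.camera("scene")
for nm,e,I in(("scene",E,im),("wrist",D["mat"][0],D["mat"][1])):
  vals={}
  for r in(.028,.034,.040):
    pts=proj(nm,e,np.c_[P[0]+r*np.cos(a),P[1]+r*np.sin(a),np.full(12,P[2])]).round().astype(int)
    print(nm,r,[int(I[y,x].mean()) if 0<=x<560 and 0<=y<420 else -1 for x,y in pts])
# dark extents in scene: fit
g=im[:,:,:].max(2)
for y in range(188,212,3): print(y,g[y,95:145:2].tolist())
E
```

```text
scene obj [[117.9929 200.7691]
 [129.6881 235.1587]] mat view [[ 48.0778 289.7843]
 [ 83.498  260.2655]]
scene 0.028 [15, 18, 20, 18, 16, 16, 14, 96, 116, 97, 93, 22]
scene 0.034 [80, 67, 55, 81, 145, 149, 8, 96, 118, 94, 96, 79]
scene 0.04 [169, 131, 90, 90, 124, 174, 16, 94, 118, 96, 96, 99]
wrist 0.028 [72, 22, 24, 17, 24, 24, 12, 135, 132, 97, 80, 79]
wrist 0.034 [73, 12, 120, 122, 38, 27, 123, 188, 146, 115, 83, 72]
wrist 0.04 [75, 154, 119, 123, 34, 34, 121, 157, 144, 128, 77, 78]
188 [129, 125, 113, 102, 118, 121, 122, 120, 120, 115, 107, 101, 98, 96, 94, 84, 46, 19, 72, 170, 177, 174, 169, 158, 158]
191 [126, 106, 100, 100, 108, 121, 121, 120, 121, 119, 110, 102, 97, 96, 80, 35, 17, 16, 27, 134, 176, 172, 160, 158, 189]
194 [106, 100, 99, 97, 98, 118, 119, 117, 119, 120, 115, 105, 93, 73, 27, 18, 15, 16, 18, 87, 167, 160, 155, 176, 191]
197 [101, 100, 98, 98, 96, 103, 118, 120, 120, 116, 112, 96, 68, 24, 19, 20, 18, 15, 15, 41, 130, 135, 131, 132, 132]
200 [97, 99, 97, 97, 96, 94, 91, 81, 81, 76, 55, 34, 19, 15, 18, 18, 22, 17, 18, 52, 138, 136, 125, 128, 128]
203 [95, 99, 98, 95, 94, 89, 48, 19, 17, 23, 19, 18, 21, 19, 16, 21, 18, 15, 26, 73, 100, 100, 99, 101, 107]
206 [94, 96, 98, 97, 82, 34, 22, 19, 21, 19, 19, 17, 21, 19, 18, 21, 24, 56, 87, 93, 93, 94, 93, 95, 92]
209 [93, 93, 96, 110, 65, 23, 20, 16, 21, 17, 17, 19, 22, 29, 48, 67, 88, 94, 93, 93, 94, 94, 93, 95, 95]
```

The objective's 34 mm ring fits above the disc, so the spot is confirmed. Now in, down and release.

```bash
python3 - <<'E'
from h import *
np.set_printoptions(precision=4,suppress=True)
S=np.array([.6275,-.2635]);Y=.15
f0=bot.read_ft_force()
print(bot.move_linear(end_pose(S,Y,.066)[0],.1,until_force=6))
print(bot.read_ft_force()-f0,bot.read_position())
print(bot.move_linear(end_pose(S,Y,.048)[0],.02,until_force=4),bot.read_position(),bot.read_ft_force()-f0)
bot.set_gripper(.85);bot.wait(.3);print(bot.read_finger_force(),bot.read_ft_force())
bot.move_linear(end_pose(S,Y,.050,.12)[0],.1)
p,_=end_pose(S,Y,.050,.12); bot.move_pose(p+[-.03,0,.10],down(Y+np.pi));bot.wait(.3)
import pickle
E=ext("wrist");im=bot.camera("wrist");t=bot.camera("top");s=bot.camera("scene")
pickle.dump((E,im,t,s),open("F.pkl","wb"));cv2.imwrite("pics/f.png",im[:,:,::-1]);print(bot.read_clock())
E
```

```text
False
[ 0.9617 -1.2128  0.1103] [ 0.5465 -0.2758  0.0659]
True [ 0.5469 -0.2756  0.0512] [-1.4214 -0.7878  5.3693]
0.0 [ 0.062   0.5435 -0.588 ]
34.5333
```

View pics/f.png

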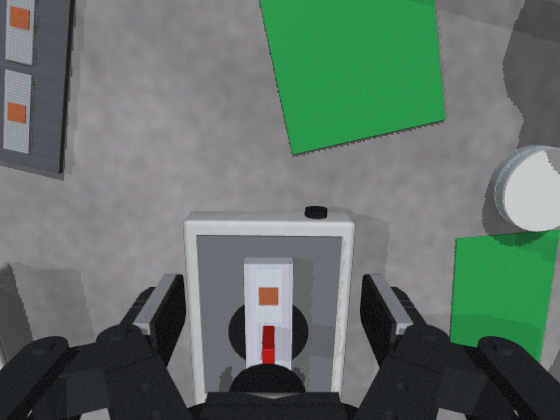

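The tray lies flat on the stage, with its near edge at row 258 (columns 245–292), in line with the disc (columns 229–308). Quick numerical check of the position.

```bash
python3 - <<'E'
from h import *
import pickle
np.set_printoptions(precision=4,suppress=True)
E,im,t,s=pickle.load(open("F.pkl","rb"))
g=im.max(2);print(g[252:268,260].tolist(),g[285:305,238].tolist())
w=at_z("wrist",E,[(245,258),(292,258)],.063);n=w.mean(0)[:2];u=np.array([np.cos(.15),np.sin(.15)])
print("centre",n+.09*u);v=w[1]-w[0];print("yaw",np.arctan2(v[1],v[0])-np.pi/2)
d=at_z("wrist",E,[(229,332),(308,332)],.045);print("disc mid",d.mean(0),np.linalg.norm(d[1]-d[0]))
Es=ext("scene");
lab=lambda o:[(a,p) for a,p,r in o]
h=cv2.cvtColor(s,cv2.COLOR_RGB2HSV);o=((h[...,0]>5)&(h[...,0]<18)&(h[...,1]>90)&(h[...,2]>60)).astype(np.uint8);o[:,200:]=0;o[:190]=0;o[275:]=0;o[:,:80]=0
for a,p in lab(blobs(o,6)): X=at_z("scene",Es,[p],.063)[0];print("label",a,p,X,(X[:2]-[.6275,-.2635])@u)
for a,p in lab(blobs(red(s)[:270,:200],6)): print("red",a,p,at_z("scene",Es,[p],.083))
E
```

```text
[117, 115, 114, 117, 116, 127, 145, 147, 147, 148, 148, 155, 188, 201, 202, 200] [116, 115, 115, 115, 115, 116, 115, 117, 115, 117, 116, 111, 116, 117, 113, 112, 114, 114, 118, 115]
centre [ 0.6197 -0.2643]
yaw 0.1484568572471776
disc mid [ 0.6275 -0.2638  0.045 ] 0.0883190626385555
label 28 [138.3571 212.1429] [ 0.5733 -0.2716  0.063 ] -0.05475602789422813
red 235 [124.6766 220.9532] [[ 0.6269 -0.2645  0.083 ]]
```

```bash
python3 -c "
from cell import bot
print(bot.close_job())"
```

```text
the job is handed in; nothing more can be done
None
```

I freed the tray, set it on the green mat, then laid it on the stage, let go and handed the job in at about 35 s; by the last pictures its centre was within about 2 mm of the spot and its yaw within about 0.01 rad, but no verdict was returned.

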